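# Open the counterweighted bench shear

### The arm

A 6-joint arm with a two-finger parallel gripper is mounted at the origin on the work surface. World frame = base frame: x ahead of the robot, y to its left, z up, the work surface at z = 0. Lengths are in mm, angles in rad, forces in N, time in s.
With the tool pointing down it reaches from about 400 to 925 mm from the base axis. Payload 12.5 kg.
Tool frame: the origin (TCP) lies midway between the tips of the shut fingers; the grasp point (between the pads) lies env.grasp_offset behind it (env.grasp_offset is the distance from the TCP to the grasp point, in mm); x points along the fingers, y is the direction in which the jaws open and shut, and the axes are right-handed (so a half turn about x gives the same grasp; the last joint's range is limited). The gripper opens to 95 mm and grips with 3 to 60 N. Pads are 20 mm wide; open, the fingers measure 119 mm over their backs; the gripper's body (75 mm by 180 mm) begins 59 mm behind the grasp point.
Start: joints at [1.179, 0.491, 1.559, -0, 1.092, -0.106], TCP at [176.186, 599.671, 214.661] pointing down, gripper open.
Joint ranges: [-3.1, 3.1], [-0.84, 2.19], [0.05, 2.79], [-1.13, 4.28], [0.06, 2.93], [-2.69, 2.69]. Speed limits (rad/s): [2.22, 2.22, 2.79, 3.14, 3.14, 3.14].

### API

Orientations are given as [roll, pitch, yaw] about the fixed x, y, z axes, in that order (R = Rz(yaw) Ry(pitch) Rx(roll)).
In Python, from cell import env gives the robot as it stands.
- The arm moves only by the tool apply_moves, never from a script. Its arguments are lists of equal length, an entry for each row: "offset": the shift along the world's x, y, z in units of 25 mm (1.0 is 25 mm), a list of three; "yaw": the turn about the world's z in units of 6 degrees (1.0 is 6 degrees); "jaw": the closure, from -1 (fully open) to 1 (shut), so that 0 is half open. A call has 1 to 20 rows; each row is the pose to reach, as a shift and turn from the pose measured when the call began; what a row does not reach only later rows make up. A row lasts 1/8 s, in which the tool goes at most 62.5 mm and 10.7 degrees, less where a joint would pass 70% of its speed; a pose out of reach is approached as far as the arm can. A call with a gripper value outside its range is refused whole. The fingers move at their own pace and stop on an object; the grip force is fixed at half the most. Time passes only in rows, so rows that repeat a pose let the fingers close. It gives the time, the measured TCP pose, the force and the opening at its end, in the units of the state.
- env.state(): the state, without advancing time (a new reading comes with each control period).
- env.read_camera(name): name is "scene" or "top"; returns a dict with "frame" (420x560x3 uint8, red, green, blue), "fx", "fy", "cx", "cy" (pixels), "xyz" and "rotation" of the camera in the world. Camera axes: x right, y down, z forward; pixel columns grow to the right and rows downward; lengths in mm; the calibration is good to about 2 mm. A picture is of the moment at which its call begins. There is no depth.
- env.job_done(): hands the job in, once; it reports no verdict.
The state is a dict: "t": time; "joints": joint angles; "qvel": joint speeds; "tau": joint torques, N m; "eef_pos": TCP position; "tcp_rot": TCP orientation; "ft_force": force on the tool from outside, world axes, zero at the start; "moment": the same for the moment, N m; "opening": opening from 0.0 (shut) to 1.0 (fully open).
Only numpy, scipy, OpenCV 4.12 (cv2) and the standard library are available. Lean on these libraries where they do the work, as an engineer would, in place of code of your own. Each camera call takes 0.05 s, during which the arm holds its last target.

### The job

The bench shear has been left with its blade arm down. Put the fingers under the black handle and, without gripping or forcing it, push the arm up smoothly, not flung, past its balance point so that the counterweight carries it fully open and holds it against its stop; then take the hand away. Leave the brass plate, the two bottles and the bur stand where they are.

Things in the scene. Friction and masses are not known exactly. Their poses are not given: they have to be found in the camera images.
- shear: Small cream bench shear bolted down; origin on the bench under the centre of its cutting table (170 mm in x, 260 mm in y, top 50 mm high). Own y: along the blade to the handle end. Own x: from the blade arm across the table, away from the robot. The arm swings upright in the plane x = -103 mm, off the table's near edge. Clear finger guard at x = -70 mm, y = -70..115 mm, 100 mm high.
- pivot (a point): Centre of the arm's pivot bolt, at (-103, -130, 75) mm in the shear's frame; the bolt runs along the shear's x axis. From it a grey bar 12 mm thick and 34 mm high carries the 205 mm blade forward to the handle, and a round tail 20 mm thick rises backwards to the counterweight.
- grip: Black rubber handle at the arm's end: straight round bar 28 mm across (33 at the rims), 110 mm long. Origin: its centre. Own y: along it, outwards, rising 20 degrees when the arm is down; own x: the shear's x. Arm down: centre 313 mm forward of the pivot and 49 mm above it, 124 mm over the bench, beyond the table's end with free bench below. Turns about the pivot at 317 mm radius.
- blade_arm (a joint): Arm angle, rad: 0 = down (start), grows as the handle rises, 1.05 = fully open on its stop. Balance at 0.51 to 0.61: let go below, it falls shut; above, it swings on by itself within a few seconds and stays open. Takes about 4 N straight up under the handle at first, almost none at balance; the pivot is damped (0.35 N m s/rad).
- counterweight: Steel cylinder 66 mm across, 48 mm long, on the arm's tail. Origin: its centre, 55 mm behind and 118 mm above the pivot with the arm down. As the arm rises it swings back and down, its rim reaching 165 mm behind the pivot and 50 mm above the bench.
- plate: Loose brass plate 70 x 50 x 3 mm lying on the cutting table. Origin: centre of its underside. To be left alone.
- red_bottle: White plastic bottle with a red cap, 38 mm across, 95 mm high, standing on the bench past the table's handle end. Origin: centre of its underside. To be left alone.
- needle_bottle: Pale bottle with a thin pointed spout, 40 mm across, 105 mm high, standing on the bench between the shear and the robot, by the pivot end. Origin: centre of its underside. To be left alone.
- bur_stand: Wooden block 45 x 110 x 30 mm holding a row of five upright burs, 62 mm high in all, on the bench between the middle of the shear and the robot. Origin: centre of its underside. To be left alone.

How it is judged (in metres and radians):
On the way:
1. the fingers push the handle up: the arm is more than 0.3 rad open with the fingers bearing on the handle (value of joint blade_arm above 0.3 rad and contact force between the fingers and grip above 0.2 N), for 0.05 s.
At the end, for the whole second after the job is handed in: The blade arm rests fully open on its stop (joint above 1.0 rad, still), held by its counterweight alone; the plate, both bottles and the bur stand are within 20 mm of where they were, the bottles upright (value of joint blade_arm above 1 rad and velocity of joint blade_arm between -0.05 and 0.05 rad/s and distance of each of plate, red_bottle, needle_bottle, bur_stand from where it was at the start of the episode below 0.02 m and angle between each of red_bottle, needle_bottle's own z axis and vertical below 0.2 rad); the robot touches nothing.
It fails at once if the handle is gripped: it lies between the fingers while they press on it (contact force between the fingers and grip above 0.5 N and x of the grasp point in the frame of grip between -0.01 and 0.01 m and z of the grasp point in the frame of grip between -0.01 and 0.01 m and y of the grasp point in the frame of grip between -0.065 and 0.065 m).
It fails at once if the shear is pinched or forced with more than 35 N (contact force between the fingers and shear above 35 N).
It fails at once if the arm is flung (faster than 2.5 rad/s) (velocity of joint blade_arm above 2.5 rad/s).
It fails at once if the plate, a bottle or the bur stand is moved more than 20 mm or lifted (distance of any of plate, red_bottle, needle_bottle, bur_stand from where it was at the start of the episode above 0.02 m).
It also fails if it takes over 42 s, if anything falls off the work surface, if the arm or the gripper's body presses on something with over 40 N, if the wrist force passes 120 N, or if a joint passes its speed limit or range.

## Working session

There is one attempt and no reset: what is moved stays moved. The work goes in short steps, Python scripts to look and compute and a tool call to move; the robot and the scene stay as the last step left them, time stands still between calls to the robot, and variables do not carry over. Pictures are saved under pics/ and viewed, and the job is handed in when it is done.

Besides the shell and the picture viewer there is one more tool, called as name(argument=value, ...) on one line, values as JSON. apply_moves: Moves the arm, as the interface text tells. Its arguments: {"type":"object","properties":{"offset":{"type":"array"},"yaw":{"type":"array"},"jaw":{"type":"array"}},"required":["offset","yaw","jaw"]}

```bash
mkdir -p pics; ls; python3 - <<'E'
from cell import env
import cv2,numpy as np
print(env.state(), env.grasp_offset)
for n in("scene","top"):
    c=env.read_camera(n)
    cv2.imwrite(f"pics/{n}0.png",c["frame"][:,:,::-1])
    np.savez(f"{n}0.npz",**{k:np.array(v) for k,v in c.items()})
    print(n,c["fx"],c["fy"],c["cx"],c["cy"],c["xyz"],c["rotation"])
E
```

```text
pics
{'t': 0.0, 'joints': array([ 1.17941416e+00,  4.91567048e-01,  1.55944778e+00, -1.16771550e-05,
        1.09168590e+00, -1.05597632e-01]), 'qvel': array([ 0.00193138, -0.00039387,  0.00098243, -0.00102979, -0.00067053,
        0.00024353]), 'tau': array([-1.39341719e-03, -6.12623334e+01, -2.58196807e+01,  6.92570047e-02,
        4.80562309e-02, -8.86348062e-05]), 'eef_pos': array([176.08150368, 599.43381906, 214.05766948]), 'tcp_rot': array([-1.66704786,  1.56968821, -1.952827  ]), 'ft_force': array([ 0.12944994,  0.14117302, -0.64709997]), 'moment': array([ 0.03372372, -0.01283993, -0.07125479]), 'opening': 0.9987353624183262} 18.8
scene 436.0875401826309 436.0875401826309 266.70902978711104 208.7674266009046 [1054.76645744 -204.20690181  762.97848771] [-2.50764061 -0.0114228   1.32275542]
top 516.2212124438255 516.2212124438255 275.96968393747375 213.23956536789407 [ 387.43502878  -62.63630611 1275.62658911] [-2.93385001 -0.00507713 -1.56743195]
```

View pics/scene0.png

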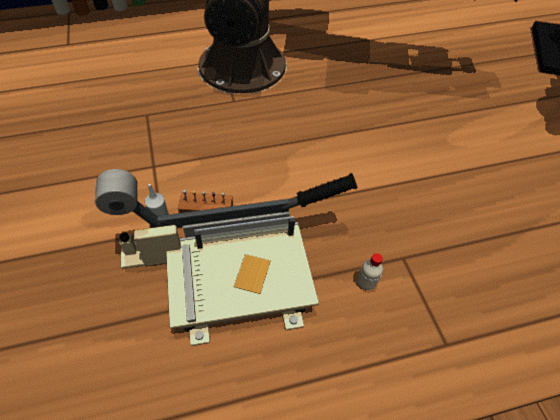

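View pics/top0.png

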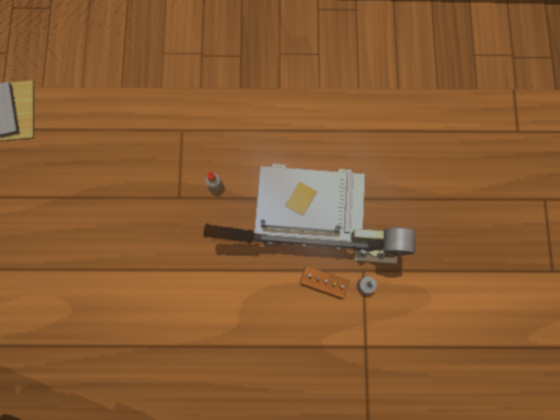

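The scene view shows the handle at about (328,190), the red bottle at (370,272), and the plate at (252,274). In the top view the handle is at about (228,233), the red bottle at (213,182), the stand at (325,282) and the needle bottle at (368,285). Next I'll measure these.

```bash
cat > h.py <<'E'
import numpy as np,cv2
from scipy.spatial.transform import Rotation as Ro
def load(n): 
    return dict(np.load(n+".npz"))
def R(c): return Ro.from_euler('xyz',c['rotation']).as_matrix()
def ray(c,u,v):
    d=R(c)@np.array([(u-c['cx'])/c['fx'],(v-c['cy'])/c['fy'],1.]); return c['xyz'],d/np.linalg.norm(d)
def onz(c,u,v,z):
    o,d=ray(c,u,v); return o+d*(z-o[2])/d[2]
def proj(c,p):
    q=R(c).T@(np.array(p,float)-c['xyz']); return np.array([c['fx']*q[0]/q[2]+c['cx'],c['fy']*q[1]/q[2]+c['cy']])
def tri(c1,a,c2,b):
    o1,d1=ray(c1,*a);o2,d2=ray(c2,*b)
    s=np.linalg.lstsq(np.c_[d1,-d2],o2-o1,rcond=None)[0]
    p,q=o1+s[0]*d1,o2+s[1]*d2
    return (p+q)/2,np.linalg.norm(p-q)
E
python3 - <<'E'
from h import *
s,t=load("scene0"),load("top0")
print(proj(s,[0,0,0]),proj(t,[0,0,0]))
for n,c,(x,y,w,h) in(("s",s,(90,160,300,190)),("t",t,(190,150,240,160))):
    im=c['frame'][y:y+h,x:x+w,::-1]; k=800//w
    k=min(k,600//h); cv2.imwrite(f"pics/crop_{n}.png",cv2.resize(im,None,fx=k,fy=k,interpolation=cv2.INTER_CUBIC)); print(n,k)
# table: light low-sat mask
for n,c in(("s",s),("t",t)):
    hsv=cv2.cvtColor(c['frame'],cv2.COLOR_RGB2HSV)
    m=((hsv[...,1]<70)&(hsv[...,2]>120)).astype('uint8')
    m=cv2.morphologyEx(m,cv2.MORPH_OPEN,np.ones((3,3)))
    cs,_=cv2.findContours(m,cv2.RETR_EXTERNAL,cv2.CHAIN_APPROX_NONE)
    k=max(cs,key=cv2.contourArea); print(n,cv2.contourArea(k),cv2.approxPolyDP(k,4,True)[:,0].tolist())
    m=(hsv[...,2]<45).astype('uint8')
    cs,_=cv2.findContours(m,cv2.RETR_EXTERNAL,cv2.CHAIN_APPROX_NONE)
    for q in cs:
        if 80<cv2.contourArea(q)<3000: print(' dark',cv2.contourArea(q),cv2.boundingRect(q),[np.round(x,1) for x in cv2.minAreaRect(q)])
E
```

```text
[242.38088692  64.72587815] [244.84832024 496.95169202]
s 2
t 3
s 10378.5 [[297, 225], [293, 238], [279, 235], [209, 245], [198, 252], [194, 237], [183, 238], [179, 252], [167, 253], [170, 326], [195, 316], [200, 322], [317, 303]]
 dark 2030.5 (100, 174, 257, 54) [array([228.7, 204.2]), array([ 34.2, 257. ]), np.float64(83.9)]
 dark 1172.0 (532, 22, 28, 54) [array([545.5,  48.5]), array([53., 27.]), np.float64(90.0)]
 dark 349.5 (67, 0, 46, 25) [array([89.5, 12. ]), array([24., 45.]), np.float64(90.0)]
 dark 323.0 (0, 0, 53, 11) [array([26.,  5.]), array([10., 52.]), np.float64(90.0)]
t 7324.0 [[260, 167], [255, 232], [346, 241], [353, 230], [355, 236], [383, 236], [362, 228], [364, 174], [283, 164]]
```

View pics/crop_s.png

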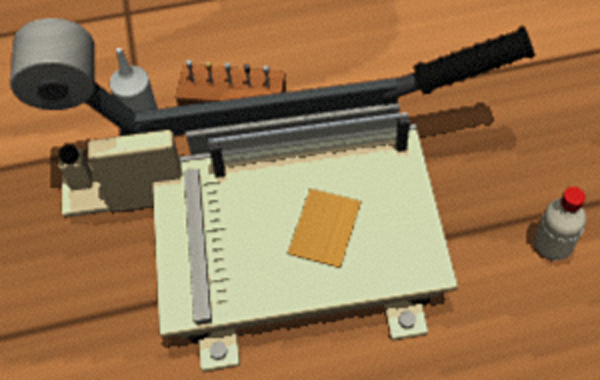

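View pics/crop_t.png

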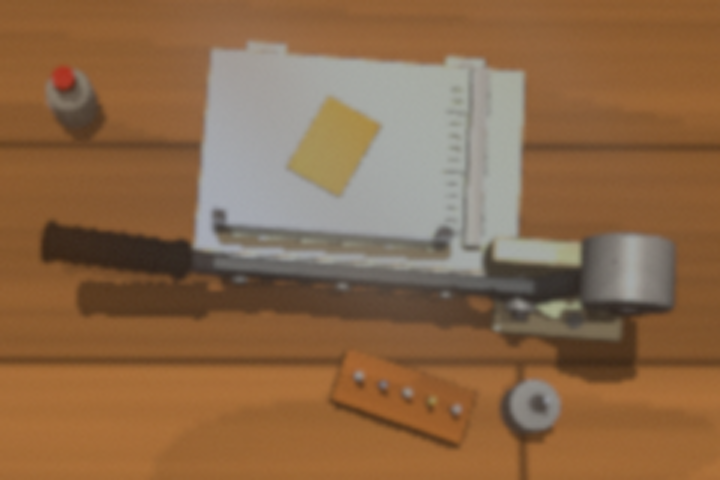

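```bash
python3 - <<'E'
from h import *
s,t=load("scene0"),load("top0")
A,e=tri(s,(301,200),t,(252.7,236));print("in",A,e)
B,e=tri(s,(354.5,180.5),t,(205.3,230.3));print("out",B,e,np.linalg.norm(B-A))
c=[onz(t,*p,50) for p in((260.3,166.3),(364.3,173.7),(255.7,232.7))];print(np.round(c,1))
c2=[onz(s,*p,50) for p in((317.5,304),(170,325),(298,224))];print(np.round(c2,1))
c=np.array(c[:2]+[c2[0]]+[c2[1]])
for a,b in((c[0],c[1]),(c2[0],c2[1])):
    d=a-b; print(np.linalg.norm(d),np.degrees(np.arctan2(-d[0],d[1])))
a=((c[0]+c2[0])/2);b=(c[1]+c2[1])/2
y=(a-b)/np.linalg.norm(a-b); x=np.array([y[1],-y[0],0]); o=(a+b)/2-85*x; o[2]=0
th=np.arctan2(-y[0],y[1]); print("shear",o,"yaw",th,np.degrees(th))
W=lambda p:o+p[0]*x+p[1]*y+np.array([0,0,p[2]])
g=W((-103,183,124)); print("grip",g,"meas",(A+B)/2)
for n,p in dict(grip=(-103,183,124),gin=(-103,131,105),gout=(-103,235,143),pivot=(-103,-130,75),cw=(-103,-185,193)).items():
    print(n,W(p).round(1),proj(s,W(p)).round(1),proj(t,W(p)).round(1))
print("red cap", tri(s,(376,259),t,(211,176)))
print("needle base",onz(t,368,286,60),"stand",[onz(t,190+u/3,150+v/3,30).round() for u,v in((346,350),(476,388),(330,400),(462,446))])
E
```

```text
in [581.55824875 -11.89878772 103.69722623] 5.322988045083325
out [587.45391048  90.36689789 139.50496896] 0.7481180333375004 108.51370290642355
[[ 764.3  -28.8   50. ]
 [ 746.5 -285.7   50. ]
 [ 597.7  -19.4   50. ]]
[[ 770.4  -32.    50. ]
 [ 746.4 -286.6   50. ]
 [ 599.6  -16.6   50. ]]
257.4774763171185 -3.956950279723367
255.66736154903205 -5.3706144542086225
shear [ 672.17915225 -151.37251003    0.        ] yaw -0.08135483860978457 -4.661288895308614
grip [584.39134069  39.39252907 124.        ] meas [584.50607962  39.23405508 121.60109759]
grip [584.4  39.4 124. ] [326.9 189.5] [228.5 232.9]
gin [580.2 -12.4 105. ] [299.2 199.1] [251.8 236.2]
gout [588.6  91.2 143. ] [355.3 179.7] [204.6 229.4]
pivot [ 559.  -272.6   75. ] [163.5 225.9] [363.1 247.6]
cw [ 554.5 -327.4  193. ] [117.4 190.5] [398.5 242. ]
red cap (array([728.31073869,  87.52394107,  86.28857943]), np.float64(0.40015903029564676))
needle base [ 470.6993282  -283.81827266   60.        ] stand [array([ 519., -139.,   30.]), array([ 488., -243.,   30.]), array([ 478., -126.,   30.]), array([ 443., -231.,   30.])]
```

```bash
python3 - <<'E'
from h import *
from cell import env
s=env.state();M=Ro.from_euler('xyz',s['tcp_rot']).as_matrix();print(M.round(3))
th=-.0814;y=np.array([-np.sin(th),np.cos(th),0]);g=np.array([584.4,39.4,124])
for T in np.arange(0,0.8,.1):
    ph=np.arctan2(52.3,370.3)+T;r=np.hypot(52.3,370.3)
    p=np.array([559,-272.6,75])+r*np.cos(ph)*y+[0,0,r*np.sin(ph)];print(round(T,1),p.round(1))
print(s['eef_pos'])
E
```

```text
[[-0.     0.282  0.959]
 [-0.001  0.959 -0.282]
 [-1.    -0.001 -0.   ]]
0.0 [589.1  96.5 127.3]
0.1 [588.5  89.4 164. ]
0.2 [587.7  78.8 199.8]
0.3 [586.5  64.6 234.4]
0.4 [585.1  47.  267.4]
0.5 [583.4  26.3 298.4]
0.6 [581.4   2.6 327.3]
0.7 [579.3 -23.9 353.6]
[176.10599648 599.44085273 214.11285854]
```

The geometry agrees with the stated dimensions to 2–3 mm. The tool only points down, so I'll use the closed finger's outer face on the lower rim of the handle's outer end. I'll push it up along the arc, keeping the handle out of the jaws. The first move goes to a point beyond the handle's end, staying high.

apply_moves(offset=[[1, -1.1, 0], [2.1, -2.3, 0], [3.1, -3.5, 0], [4.2, -4.7, 0], [5.2, -5.8, 0], [6.2, -7, 0], [7.3, -8.2, 0], [8.3, -9.3, 0], [9.4, -10.5, 0], [10.4, -11.7, 0], [11.4, -12.8, 0], [12.5, -14, 0], [13.5, -15.2, 0], [14.6, -16.3, 0], [15.6, -17.5, 0], [16.6, -18.6, 0], [16.6, -18.6, 0]], yaw=[0.1, 0.2, 0.4, 0.5, 0.6, 0.7, 0.8, 1, 1.1, 1.2, 1.3, 1.4, 1.6, 1.7, 1.8, 1.95, 1.95], jaw=[-1, -0.5, 0, 0.5, 1, 1, 1, 1, 1, 1, 1, 1, 1, 1, 1, 1, 1])

```text
t: 2.22
eef_pos: [592.1, 132.7, 213.4]
tcp_rot: [-2.061, 1.569, -2.145]
ft_force: [0.1, 0.7, 0.1]
opening: 0.006
```

```bash
cat > snap.py <<'E'
import sys
from h import *
from cell import env
n=sys.argv[1]
ims=[]
for c in("scene","top"):
    k=env.read_camera(c);x,y,w,h=(90,40,300,220) if c=="scene" else (150,130,300,220)
    ims.append(cv2.resize(k['frame'][y:y+h,x:x+w,::-1],(399,293),interpolation=cv2.INTER_CUBIC))
    np.savez(f"{c}{n}.npz",**{a:np.array(b) for a,b in k.items()})
cv2.imwrite(f"pics/{n}.png",np.hstack(ims)); s=env.state()
print(s['t'],s['eef_pos'].round(1),s['ft_force'].round(2),s['opening'],Ro.from_euler('xyz',s['tcp_rot']).as_matrix()[:,1].round(3))
E
python3 snap.py a1
```

```text
2.325 [590.7 134.5 213.7] [ 0.06 -0.5  -0.44] 0.0032290545077759284 [ 0.082  0.997 -0.001]
```

View pics/a1.png

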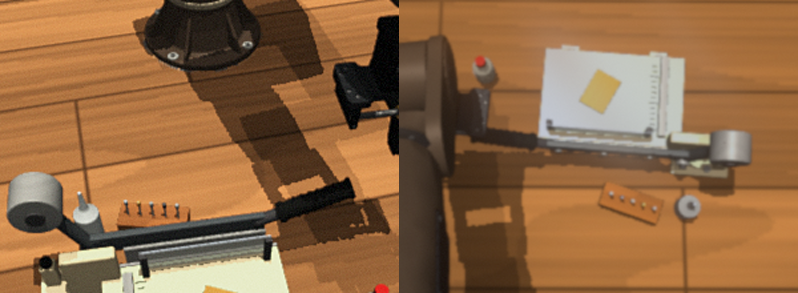

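```bash
python3 - <<'E'
from h import *
s=load("scenea1"); im=s['frame'][20:270,260:560,::-1]; print(proj(s,[591,133,214]))
cv2.imwrite("pics/a1b.png",cv2.resize(im,None,fx=2.4,fy=2.4,interpolation=cv2.INTER_CUBIC)*1)
E
```

```text
[385.4057491  150.02366106]
```

View pics/a1b.png

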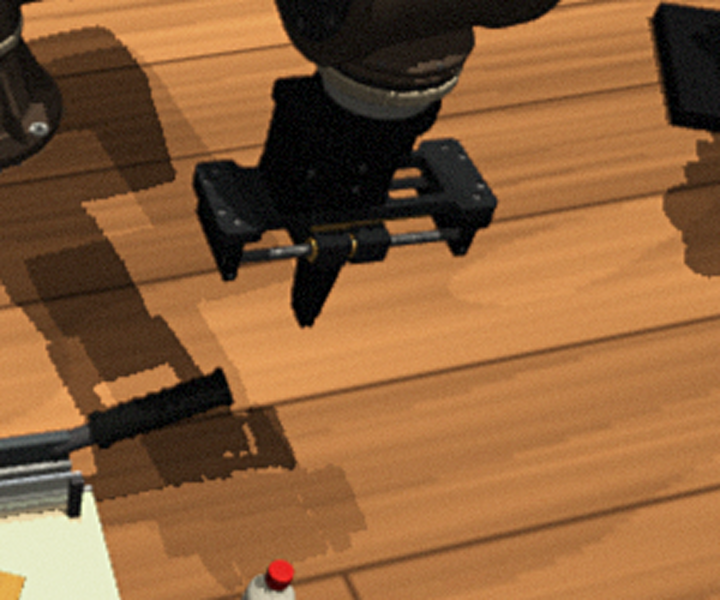

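The closed finger backs taper towards the tip, which is unfavourable for lifting. I'll turn the tool 90° so the straight side faces of the fingers (20 mm wide) face the handle.

```bash
python3 - <<'E'
from cell import env
print(env.state()['joints'].round(3))
E
```

```text
[ 1.150e-01  4.650e-01  1.608e+00 -1.000e-03  1.070e+00 -1.373e+00]
```

apply_moves(offset=[[0, 0, 0], [0, 0, 0], [0, 0, 0], [0, 0, 0], [0, 0, 0], [0, 0, 0], [0, 0, -0.5], [0, 0, -1.5], [0, 0, -2.5], [0, 0, -3.5], [0, 0, -4.5], [0, 0, -4.5]], yaw=[-1.5, -3, -4.5, -6, -7.5, -9, -10.5, -12, -13.5, -15, -15, -15], jaw=[1, 1, 1, 1, 1, 1, 1, 1, 1, 1, 1, 1])

```text
t: 3.82
eef_pos: [589.2, 135.4, 99.9]
tcp_rot: [-1.71, 1.566, 2.922]
ft_force: [-0.7, -0.1, -0.0]
opening: 0.005
```

```bash
python3 snap.py a2; python3 - <<'E'
from h import *
s=load("scenea2"); im=s['frame'][70:270,260:500,::-1]
cv2.imwrite("pics/a2b.png",cv2.resize(im,None,fx=3,fy=3,interpolation=cv2.INTER_CUBIC)*1)
E
```

```text
3.925 [590.6 135.2 101.9] [ 0.72  0.38 -0.65] 0.004627295996063319 [ 0.997 -0.081 -0.001]
```

View pics/a2b.png

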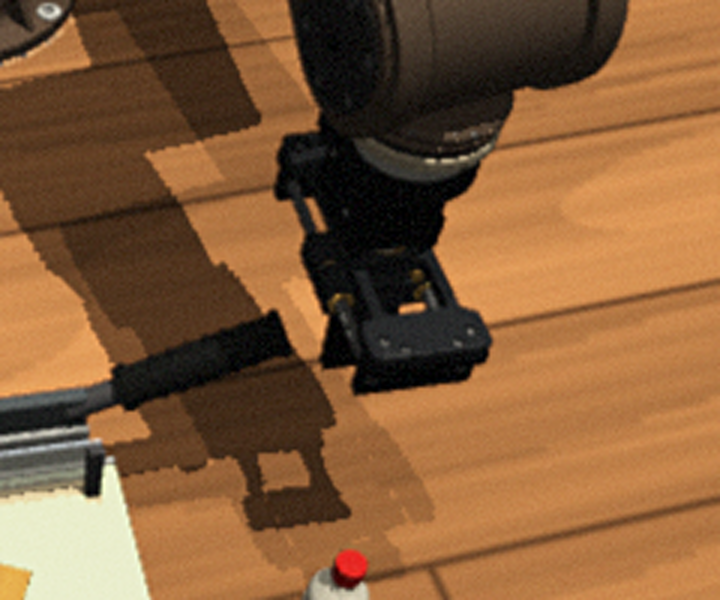

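apply_moves(offset=[[0, -0.3, 0], [0, -0.6, 0], [0, -0.8, 0], [0, -0.8, 0]], yaw=[0, 0, 0, 0], jaw=[1, 1, 1, 1])

```text
t: 4.42
eef_pos: [590.7, 114.6, 102.1]
tcp_rot: [-2.862, 1.569, 1.768]
ft_force: [-0.3, -0.4, 0.6]
opening: 0.005
```

apply_moves(offset=[[0, -0.1, 0], [0, -0.2, 0], [0, -0.3, 0], [0, -0.3, 0]], yaw=[0, 0, 0, 0], jaw=[1, 1, 1, 1])

```text
t: 4.92
eef_pos: [590.6, 107.0, 102.1]
tcp_rot: [-2.737, 1.569, 1.893]
ft_force: [-0.0, -0.2, -0.2]
opening: 0.007
```

apply_moves(offset=[[0, -0.08, 0], [0, -0.08, 0]], yaw=[0, 0], jaw=[1, 1])

```text
t: 5.18
eef_pos: [590.6, 106.3, 102.1]
tcp_rot: [-3.002, 1.567, 1.628]
ft_force: [0.4, 10.3, 1.0]
opening: 0.002
```

apply_moves(offset=[[0, -0.08, 0], [0, -0.08, 0]], yaw=[0, 0], jaw=[1, 1])

```text
t: 5.42
eef_pos: [590.6, 106.3, 102.1]
tcp_rot: [-3.102, 1.565, 1.528]
ft_force: [0.4, 14.0, -0.3]
opening: 0.004
```

apply_moves(offset=[[0, -0.08, 0.1], [0, -0.1, 0.2], [0, -0.12, 0.3], [0, -0.14, 0.4]], yaw=[0, 0, 0, 0], jaw=[1, 1, 1, 1])

```text
t: 5.92
eef_pos: [590.5, 104.7, 112.2]
tcp_rot: [-3.104, 1.563, 1.526]
ft_force: [-0.0, 15.1, -0.6]
opening: 0.004
```

```bash
python3 snap.py a3; python3 - <<'E'
from h import *
s=load("scenea3"); im=s['frame'][70:270,260:500,::-1]
cv2.imwrite("pics/a3b.png",cv2.resize(im,None,fx=3,fy=3,interpolation=cv2.INTER_CUBIC)*1)
E
```

```text
6.025 [590.5 104.7 112.4] [-0.57 14.06  0.11] 0.005095355125022268 [ 0.997 -0.083 -0.   ]
```

View pics/a3b.png

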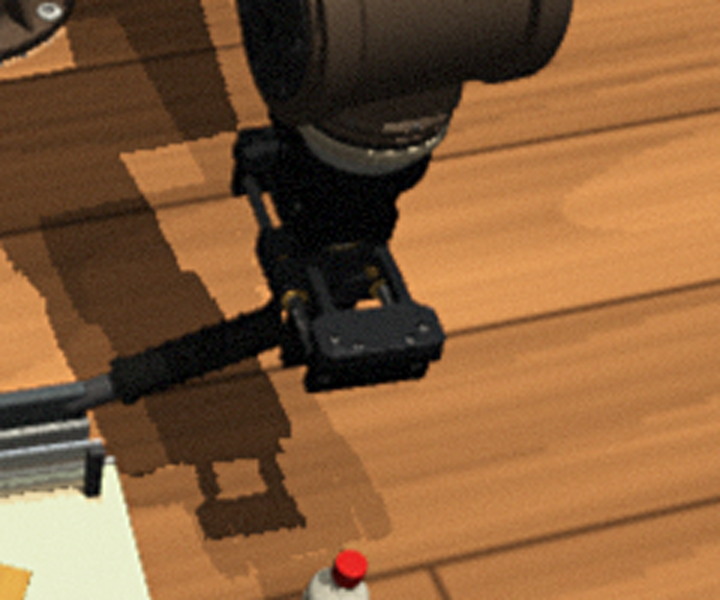

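apply_moves(offset=[[0, -0.08, 0.12], [0, -0.1, 0.25], [0, -0.12, 0.37], [0, -0.15, 0.5], [0, -0.18, 0.62], [0, -0.21, 0.75], [0, -0.24, 0.87], [0, -0.27, 1]], yaw=[0, 0, 0, 0, 0, 0, 0, 0], jaw=[1, 1, 1, 1, 1, 1, 1, 1])

```text
t: 7.02
eef_pos: [590.1, 99.4, 137.4]
tcp_rot: [-3.064, 1.56, 1.565]
ft_force: [-1.7, 10.0, -0.0]
opening: 0.009
```

```bash
python3 snap.py a4; python3 - <<'E'
from h import *
s=load("scenea4"); im=s['frame'][70:270,260:500,::-1]
cv2.imwrite("pics/a4b.png",cv2.resize(im,None,fx=3,fy=3,interpolation=cv2.INTER_CUBIC)*1)
E
```

```text
7.125 [590.1  99.4 137.6] [-1.61 10.96  0.04] 0.007001089893179862 [ 0.997 -0.083 -0.001]
```

View pics/a4b.png

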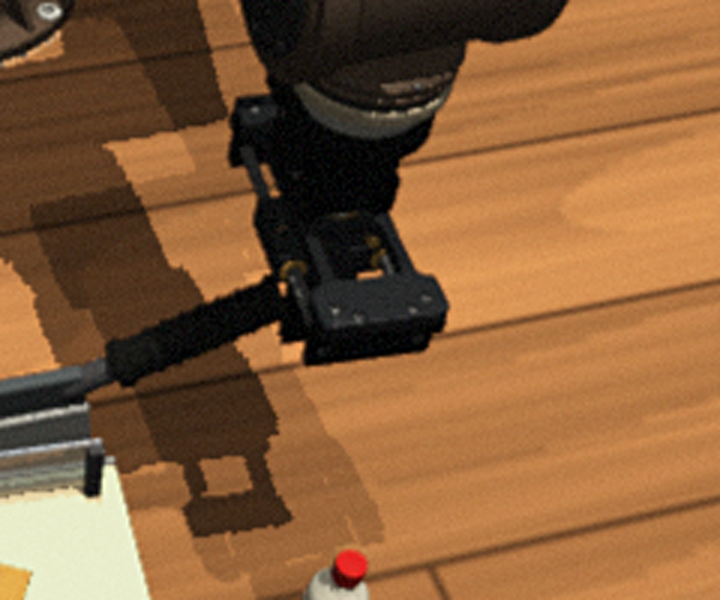

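apply_moves(offset=[[0, -0.1, 0.18], [0, -0.15, 0.36], [0, -0.2, 0.54], [-0.02, -0.25, 0.72], [-0.02, -0.31, 0.9], [-0.02, -0.36, 1.08], [-0.03, -0.42, 1.26], [-0.03, -0.48, 1.43], [-0.04, -0.55, 1.61], [-0.04, -0.61, 1.78], [-0.05, -0.68, 1.96], [-0.05, -0.75, 2.13], [-0.06, -0.82, 2.3], [-0.07, -0.9, 2.48], [-0.07, -0.98, 2.65], [-0.08, -1.06, 2.82]], yaw=[0, 0, 0, 0, 0, 0, 0, 0, 0, 0, 0, 0, 0, 0, 0, 0], jaw=[1, 1, 1, 1, 1, 1, 1, 1, 1, 1, 1, 1, 1, 1, 1, 1])

```text
t: 9.12
eef_pos: [588.2, 73.9, 208.5]
tcp_rot: [-3.116, 1.559, 1.513]
ft_force: [0.4, 7.0, -0.0]
opening: 0.005
```

```bash
python3 snap.py a5; python3 - <<'E'
from h import *
s=load("scenea5"); im=s['frame'][40:240,230:470,::-1]
cv2.imwrite("pics/a5b.png",cv2.resize(im,None,fx=3,fy=3,interpolation=cv2.INTER_CUBIC)*1)
E
```

```text
9.225 [588.2  73.8 208.7] [-0.69  7.51  1.17] 0.0038541620459461444 [ 0.997 -0.083  0.   ]
```

View pics/a5b.png

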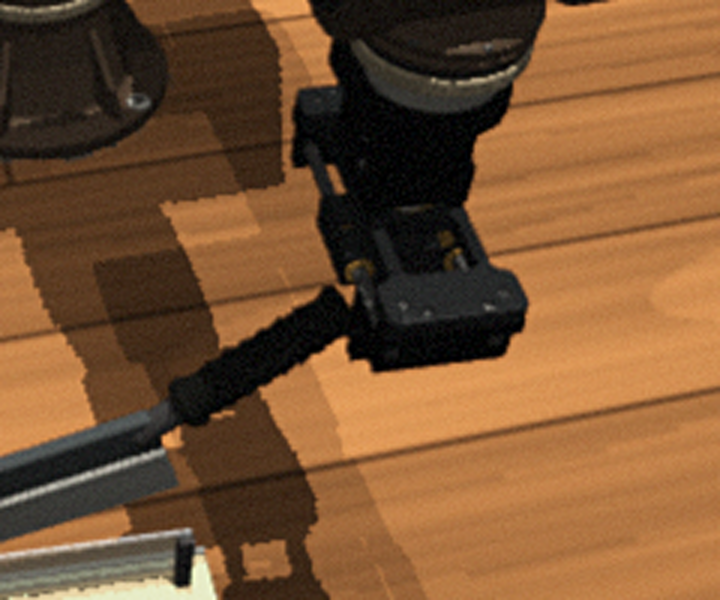

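apply_moves(offset=[[-0.01, -0.13, 0.17], [-0.01, -0.22, 0.34], [-0.02, -0.31, 0.5], [-0.03, -0.4, 0.67], [-0.03, -0.49, 0.83], [-0.04, -0.58, 1], [-0.05, -0.67, 1.16], [-0.06, -0.77, 1.32], [-0.06, -0.86, 1.48], [-0.07, -0.96, 1.64], [-0.08, -1.06, 1.79], [-0.09, -1.16, 1.95], [-0.1, -1.27, 2.1], [-0.11, -1.37, 2.26], [-0.12, -1.48, 2.41], [-0.12, -1.59, 2.56]], yaw=[0, 0, 0, 0, 0, 0, 0, 0, 0, 0, 0, 0, 0, 0, 0, 0], jaw=[1, 1, 1, 1, 1, 1, 1, 1, 1, 1, 1, 1, 1, 1, 1, 1])

```text
t: 11.22
eef_pos: [585.2, 34.1, 273.1]
tcp_rot: [3.12, 1.559, 1.467]
ft_force: [0.3, 4.9, 4.0]
opening: 0.004
```

```bash
python3 snap.py a6; python3 - <<'E'
from h import *
s=load("scenea6"); im=s['frame'][0:230,180:460,::-1]
cv2.imwrite("pics/a6b.png",cv2.resize(im,None,fx=2.5,fy=2.5,interpolation=cv2.INTER_CUBIC)*1)
E
```

```text
11.325 [585.3  33.8 273.3] [-0.37  4.29  3.53] 0.005000256724203192 [ 0.997 -0.083  0.001]
```

View pics/a6b.png

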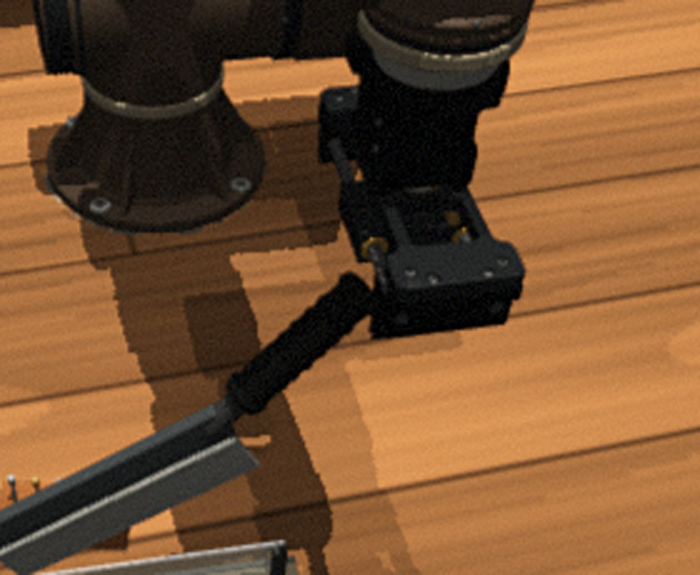

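apply_moves(offset=[[-0.01, -0.14, 0.15], [-0.02, -0.26, 0.29], [-0.03, -0.38, 0.44], [-0.04, -0.5, 0.58], [-0.05, -0.62, 0.73], [-0.06, -0.75, 0.87], [-0.07, -0.87, 1.01], [-0.08, -1, 1.15], [-0.09, -1.12, 1.29], [-0.1, -1.25, 1.43], [-0.11, -1.38, 1.57], [-0.12, -1.51, 1.71], [-0.13, -1.65, 1.85], [-0.14, -1.78, 1.98], [-0.15, -1.92, 2.12], [-0.16, -2.05, 2.25]], yaw=[0, 0, 0, 0, 0, 0, 0, 0, 0, 0, 0, 0, 0, 0, 0, 0], jaw=[1, 1, 1, 1, 1, 1, 1, 1, 1, 1, 1, 1, 1, 1, 1, 1])

```text
t: 13.32
eef_pos: [581.3, -17.7, 329.8]
tcp_rot: [3.075, 1.559, 1.422]
ft_force: [-0.3, 0.4, 0.4]
opening: 0.004
```

```bash
python3 snap.py a7; python3 - <<'E'
from h import *
s=load("scenea7"); im=s['frame'][0:230,180:460,::-1]
cv2.imwrite("pics/a7b.png",cv2.resize(im,None,fx=2.5,fy=2.5,interpolation=cv2.INTER_CUBIC)*1)
E
```

```text
13.425 [581.4 -17.7 329.9] [ 0.17 -0.19  0.22] 0.002854330680981688 [ 0.997 -0.083  0.001]
```

View pics/a7b.png

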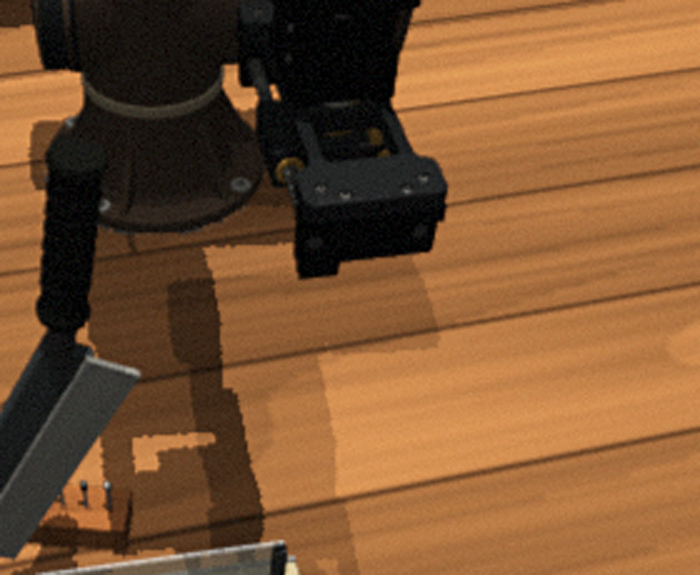

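The arm has swung fully open and left the fingers, and the wrist force is zero. Now I'll take the hand away along +y and let things settle.

apply_moves(offset=[[0, 0.6, 0], [0, 1.2, 0], [0, 1.9, 0], [0, 2.6, 0], [0, 3.3, 0], [0, 4, 0], [0, 4.7, 0], [0, 5.4, 0], [0, 6, 0], [0, 6, 0], [0, 6, 0], [0, 6, 0], [0, 6, 0], [0, 6, 0], [0, 6, 0], [0, 6, 0]], yaw=[0, 0, 0, 0, 0, 0, 0, 0, 0, 0, 0, 0, 0, 0, 0, 0], jaw=[1, 1, 1, 1, 1, 1, 1, 1, 1, 1, 1, 1, 1, 1, 1, 1])

```text
t: 15.42
eef_pos: [581.4, 132.2, 329.9]
tcp_rot: [3.029, 1.559, 1.375]
ft_force: [0.7, 0.8, 0.2]
opening: 0.005
```

```bash
python3 snap.py a8; python3 snap.py a9; python3 - <<'E'
from h import *
s,t=load("scenea9"),load("topa9")
print("diff",[np.abs(load(n+"a8")['frame'][:, :260].astype(int)-load(n+"a9")['frame'][:, :260]).max() for n in("scene",)])
cv2.imwrite("pics/a9s.png",s['frame'][:,:,::-1]);cv2.imwrite("pics/a9t.png",t['frame'][:,:,::-1])
# expected handle ends at theta 1.05
y=np.array([.0813,.9967,0])
for q in((262,29.6),(364,67.8)):
    for T in(.95,1.0,1.05):
        a=np.arctan2(q[1],q[0])+T;r=np.hypot(*q);p=np.array([559,-272.6,75])+r*np.cos(a)*y+[0,0,r*np.sin(a)];print(T,proj(s,p).round(1),proj(t,p).round(1))
# object shifts: colour centroids
for n,b in(("scene",load("scene0")),("top",load("top0"))):
    e=load(n+"a9")
    for nm,lo,hi in(("red",(0,200,120),(4,255,255)),("brass",(15,150,140),(25,255,255))):
        o=[]
        for f in(b,e):
            m=cv2.inRange(cv2.cvtColor(f['frame'],cv2.COLOR_RGB2HSV),lo,hi)
            x=(150,150,260,160) if n=="top" else (160,230,250,100)
            k=m[x[1]:x[1]+x[3],x[0]:x[0]+x[2]];M=cv2.moments(k,True);o.append((M['m00'],round(M['m10']/max(M['m00'],1)+x[0],1),round(M['m01']/max(M['m00'],1)+x[1],1)))
        print(n,nm,o)
E
```

```text
15.525 [581.4 132.3 329.9] [-0.3  -0.03 -1.48] 0.003064208041976981 [ 0.997 -0.083  0.001]
15.625 [581.4 132.2 329.9] [ 0.35 -0.37 -0.14] 0.006524332989531536 [ 0.997 -0.083  0.001]
diff [np.int64(45)]
0.95 [222.3 128.8] [316.6 224.9]
1.0 [214.2 126.6] [323.  224.9]
1.05 [205.8 124.7] [329.6 224.9]
0.95 [238.1  67.3] [305.2 212.3]
1.0 [224.9  63.7] [315.4 212.2]
1.05 [211.1  60.5] [326.  212.2]
scene red [(70.0, 376.7, 257.6), (76.0, 376.7, 257.7)]
scene brass [(1124.0, 273.4, 275.4), (1255.0, 279.6, 278.0)]
top red [(7.0, 210.4, 174.1), (3.0, 210.3, 173.7)]
top brass [(1309.0, 238.0, 268.2), (601.0, 290.2, 281.7)]
```

View pics/a9s.png

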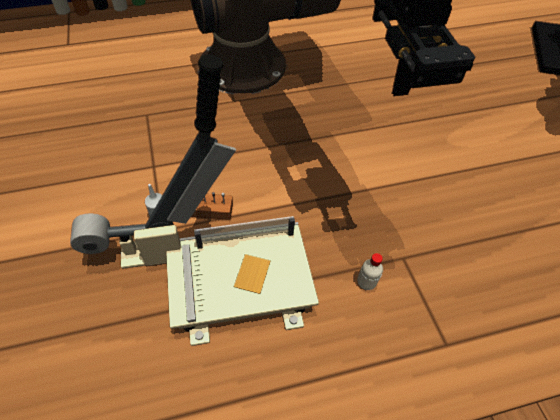

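View pics/a9t.png

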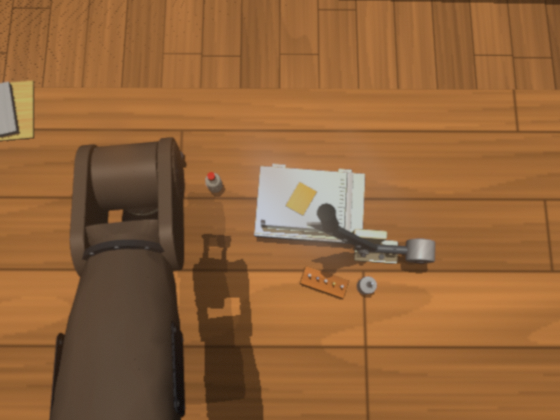

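The scene view puts the handle ends at about (206,126) and (211,60), which matches the prediction for 1.05 rad. The plate (252,274), red bottle (370,272), needle bottle (368,285 in the top view) and stand (325,282 in the top view) are where they started.

```bash
python3 -c "
from cell import env
print(env.job_done())"
```

```text
the job is handed in; nothing more can be done
None
```

The shear's blade arm is fully open on its stop, the hand is clear, and the job was handed in at about 15.6 s; it gave no verdict.

**How it was pushed:** The fingers were not strictly under the handle, because the tool can only point down. Instead I held the closed fingers against the lower rim of the handle's outer end. I pushed it up along its arc at about 0.1 rad/s, without gripping. The wrist force I read after each move peaked at about 15 N and had fallen to about 5 N by 0.5 rad. Between 0.5 and 0.7 rad the counterweight took over and the arm left the fingers. I then backed the hand off 150 mm.

**Last checks:**
- **Arm:** in the scene view both handle ends match the predicted position for 1.05 rad to within a pixel or two. I did not measure the speed of its free swing.
- **Bottles, plate and stand:** the red cap's position is the same to within half a pixel in both views. By eye, the plate, needle bottle and bur stand sit where they did.
- **Hand:** the wrist force is near zero apart from sensor noise (one reading reached 1.5 N).

**Checks that failed or were inconclusive:**
- My colour mask for the plate also picked up bare wood as the shadows moved, so its before-and-after numbers were unusable. I judged the plate by eye instead.
- Two frames taken 0.1 s apart differed by up to 45 grey levels at some pixels. I took this for image noise and did not look into it, so it does not confirm that the arm is still.

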